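# Roll the lamp's thumbwheel up to its index

## Task

Turn up the lamp: on the control box that carries the light bulb, roll the big thumbwheel up (its top moves away from the robot) by pushing its ridges one at a time, until the one extra-wide ridge stands straight up on top of the wheel. Do not turn the wheel of the other box, the one that carries the cardboard tube.

Things in the scene. Friction and masses are not known exactly. Their poses are not given: they have to be found in the camera images.
- lamp_wheel (a joint): roll angle (rad) of the lamp box's thumbwheel: 0 = its extra-wide index ridge stands straight up, negative = it leans towards the robot's side. Grows as the wheel's top is pushed away from the robot (box +x). Starts at -1.75 to -1.05; stops at -2.3 and +0.7. No clicks or spring: even friction of about 0.1 N m (2 to 3 N at a ridge); it stays where it is left.
- lamp_index (a point): middle of the outer edge of the lamp wheel's index ridge, 45 mm from the axle; turns with the wheel. Black core of 30 mm radius, 28 mm wide, with eight straight white ridges 45 degrees apart, 6 mm thick, reaching 45 mm from the axle: seven are 24 mm wide along the axle, the index ridge 44 mm. A closed fingertip 33 to 36 mm above the axle, behind a ridge near the top, clears the core.
- lamp_axle (a point): centre of the lamp wheel, 70 mm above the table. Axes of its box: x = rolling direction, y along the axle, z up; yawed up to 17 degrees. Box: off-white, fixed, 130 (x) by 190 (y) mm, top at 60 mm; dark cheeks beside the wheel reach 22 mm out along y and 15 mm above the axle. Cream bulb, 62 mm diameter, axis 93 mm to +y of the axle centre, top 164 mm above the table.
- tube_index (a point): middle of the outer edge of the index ridge of the other box's wheel, 45 mm from its axle; turns with that wheel, which is to be left alone. Same box and wheel, but it carries a level cardboard tube (42 mm diameter, 110 mm long, top 122 mm above the table) where the lamp box has its bulb. The boxes stand side by side, either one on the left.

How it is judged:
At the end, for the whole second after the job is handed in: the index ridge of the lamp box's wheel stands upright on top within 0.26 rad (15 degrees), and the wheel is at rest (value of joint lamp_wheel between -0.26 and 0.26 rad and velocity of joint lamp_wheel between -0.05 and 0.05 rad/s); the robot touches nothing.
It fails at once if the other box's wheel is turned (its index ridge moves by more than 15 mm) (distance of tube_index from where it was at the start of the episode above 0.015 m).
It also fails if it takes over 38 s, if anything falls off the work surface, if the arm or the gripper's body presses on something with over 40 N, if the wrist force passes 120 N, or if a joint passes its speed limit or range.

## Robot

A 7-joint arm with a two-finger parallel gripper is mounted at the origin on the work surface. World frame = base frame: x ahead of the robot, y to its left, z up, the work surface at z = 0. Lengths are in m, angles in rad, forces in N, time in s.
With the tool pointing down it reaches from about 0.4 to 0.85 m from the base axis. Payload 4.5 kg.
Tool frame: the origin (TCP) lies midway between the tips of the shut fingers; the grasp point (between the pads) lies 19 mm behind it; z points along the fingers, y is the line along which they close (so a half turn about z gives the same grasp; the last joint's range is limited). The gripper opens to 88 mm and grips with 3 to 60 N. Pads are 18 mm wide; open, the fingers measure 123 mm over their backs; the gripper's body (75 mm by 187 mm) begins 45 mm behind the grasp point.
Start: joints at [-1.277, 0.689, -0.195, 1.565, 0.157, 0.902, -0.215], TCP at [0.161, 0.604, 0.239] pointing down, gripper open.
Joint ranges: [-3.01, 3.01], [-0.46, 2.08], [-1.47, 1.51], [0.13, 2.56], [-1, 4.14], [0.04, 2.09], [-2.66, 2.66]. Speed limits (rad/s): [2.57, 2.57, 3.14, 3.14, 3.14, 3.14, 3.14].

## Interface

Orientations are given as a unit quaternion [w, x, y, z].
In Python, from workcell import read_state, eyes, job gives the robot as it stands.
- The arm moves only by the shell command python3 -m jog 'ROWS' [FORCE]. ROWS is JSON, a list of rows, each an object with "rotation": the turn, a rotation vector about the tool's x, y, z in degrees, a list of three; "linear": the shift along the tool's x, y, z in mm, a list of three; "grip": the opening, from 0 (shut) to 1 (fully open). In form: [{"rotation": [ax, ay, az], "linear": [x, y, z], "grip": grip}, ...]. A call has 1 to 20 rows; each row is the pose to reach, as a shift and turn from the pose commanded when the call began, along the tool's axes at that moment; what a row does not reach only later rows make up. A row lasts 1/12 s, in which the tool goes at most 41.7 mm and 7.16 degrees, less where a joint would pass 70% of its speed; a pose out of reach is approached as far as the arm can. A call with a gripper value outside its range is refused whole. The fingers move at their own pace and stop on an object; FORCE is the grip in N (left out, the last holds). Time passes only in rows, so rows that repeat a pose let the fingers close. It gives the time, the measured TCP pose, the force, the opening and the grip force at its end, in the units of the state.
- read_state(): the state, without advancing time (a new reading comes with each control period).
- eyes.snapshot(name): name is "scene" or "top" or "wrist"; returns (picture, depth): 384x512x3 uint8, blue, green, red; 384x512 float32, m along the optical axis (not along the pixel's ray), 0 where there is no reading.
- eyes.camera_model(name): a dict with "mtx" (3x3 intrinsics, pixels), "D" ([k1, k2, p1, p2, k3] as OpenCV has them; the pictures are not rectified), "R" (3x3) and "t" (3): a world point X has camera coordinates R X + t. Camera axes: x right, y down, z forward; pixel columns grow to the right and rows downward; lengths in m; the calibration is good to about 2 mm. A picture is of the moment at which its call begins: read the wrist's pose just before it. camera_model takes no time and is no camera call; for the wrist camera it gives the pose at the moment of the call.
- job.job_done(): hands the job in; it is judged then, once.
The state is a dict: "t": time; "joint_pos": joint angles; "dq": joint speeds; "tau": joint torques, N m; "tool_pos": TCP position; "eef_rot": TCP orientation; "force": force on the tool from outside, world axes, zero at the start; "torque": the same for the moment, N m; "opening": finger opening in m; "finger_force": force on a finger pad.
Only numpy, scipy, OpenCV 4.12 (cv2) and the standard library are available. Lean on these libraries where they do the work, as an engineer would, in place of code of your own. Each camera call takes 0.05 s, during which the arm holds its last target. There are 200 camera calls.

## Working session

There is one attempt and no reset: what is moved stays moved. The work goes in short steps, Python scripts to look and compute and a shell command to move; the robot and the scene stay as the last step left them, time stands still between calls to the robot, and variables do not carry over. Pictures are saved under pics/ and viewed, at most 10 in all, crops included, and the job is handed in when it is done.

```bash
mkdir -p pics; ls; python3 - <<'E'
from workcell import read_state, eyes
import cv2,numpy as np
s=read_state();print(s['t'],s['tool_pos'],s['eef_rot'])
ims=[]
for n in("scene","top"):
    p,d=eyes.snapshot(n);m=eyes.camera_model(n)
    np.savez(''+n+'0.npz',p=p,d=d,**{k:np.array(v) for k,v in m.items()})
    print(n,np.array(m['R']).round(3).tolist(),np.array(m['t']).round(3),np.array(m['mtx']).round(0).tolist())
    cv2.imwrite(f'pics/{n}0.png',p)
E
```

```text
pics
0.0 [0.16044296 0.60339748 0.23791879] [-4.11837919e-05  1.29482508e-01  9.91581288e-01 -9.09684803e-04]
scene [[-0.375, 0.927, -0.01], [0.692, 0.273, -0.668], [-0.616, -0.257, -0.744]] [ 0.253 -0.25   1.344] [[477.0, 0.0, 254.0], [0.0, 477.0, 191.0], [0.0, 0.0, 1.0]]
top [[-0.027, -1.0, 0.004], [-0.983, 0.026, -0.182], [0.182, -0.008, -0.983]] [-0.036  0.564  0.877] [[498.0, 0.0, 249.0], [0.0, 498.0, 188.0], [0.0, 0.0, 1.0]]
```

View pics/top0.png

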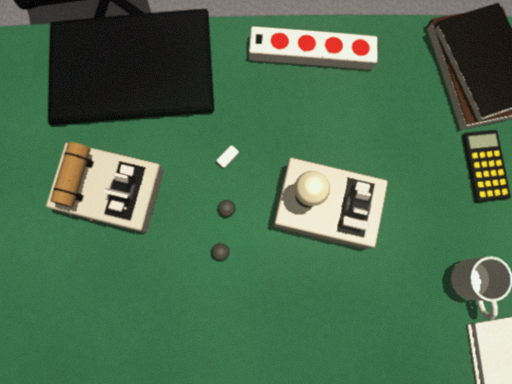

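View pics/scene0.png

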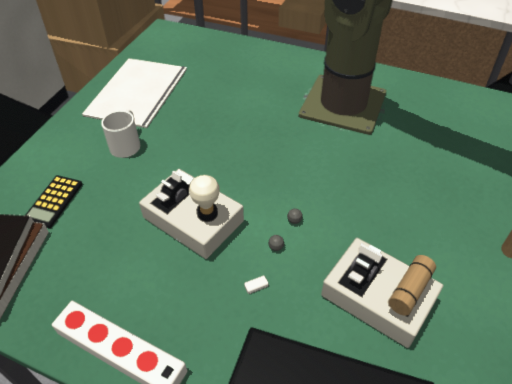

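The top view shows the lamp box at right (bulb at 313,187; wheel around 358,205) and the tube box at left (wheel around 124,190). Next I measure the lamp box and zoom in on its wheel.

```bash
cat > h.py <<'E'
import cv2,numpy as np
def ray(m,uv):
    n=cv2.undistortPoints(np.array(uv,float).reshape(-1,1,2),m['mtx'],m['D']).reshape(-1,2)
    d=np.c_[n,np.ones(len(n))]@m['R']; c=-m['R'].T@m['t']
    return c,d
def onz(m,uv,z):
    c,d=ray(m,uv); return c+d*((z-c[2])/d[:,2])[:,None]
def pix(m,X):
    return cv2.projectPoints(np.array(X,float).reshape(-1,1,3),cv2.Rodrigues(m['R'])[0],m['t'],m['mtx'],m['D'])[0].reshape(-1,2)
def cloud(m,d):
    v,u=np.mgrid[0:d.shape[0],0:d.shape[1]]
    n=cv2.undistortPoints(np.c_[u.ravel(),v.ravel()].astype(float).reshape(-1,1,2),m['mtx'],m['D']).reshape(-1,2)
    P=np.c_[n,np.ones(len(n))]*d.reshape(-1,1)
    return ((P-m['t'])@m['R']).reshape(*d.shape,3)
E
python3 - <<'E'
from h import *
m=dict(np.load('top0.npz'));p=m['p'];P=cloud(m,m['d'])
# box top face by depth height
z=P[...,2]
msk=((z>0.045)&(z<0.2)&(m['d']>0)).astype(np.uint8); msk[:,:260]=0;msk[:150]=0;msk[260:]=0;msk[:,400:]=0
top=((abs(z-.06)<.008)&(msk>0))
ys,xs=np.nonzero(msk);r=cv2.minAreaRect(P[ys,xs][:,:2].astype(np.float32)[z[ys,xs]<.07]);print('box rect',r,cv2.boxPoints(r).round(3).tolist())
# bulb
b=msk.astype(bool)&(z>.125);print('bulb',P[b].mean(0),z[b].max())
hsv=cv2.cvtColor(p,cv2.COLOR_BGR2HSV)
k=(hsv[...,2]<70)&(msk>0)&(z>.05);ys,xs=np.nonzero(k);xs0=xs>335
print('dark px',xs[xs0].mean(),ys[xs0].mean(),P[ys[xs0],xs[xs0]].mean(0))
w=(msk>0)&(z>.09)&(np.arange(512)[None]>335);print('wheel high',P[w].mean(0),z[w].max(),w.sum())
a=cv2.resize(p[165:255,320:400],None,fx=5,fy=5,interpolation=cv2.INTER_CUBIC)
s=np.load('scene0.npz')['p'];b=cv2.resize(s[160:250,135:215],None,fx=5,fy=5,interpolation=cv2.INTER_CUBIC)
cv2.imwrite('pics/crop0.png',np.hstack([a[:,:400],b[:,:400]]))
E
```

```text
box rect ((0.5319440960884094, -0.203548401594162), (0.19102704524993896, 0.13113966584205627), 74.94417572021484) [[0.4440000057220459, -0.27900001406669617], [0.5699999928474426, -0.31299999356269836], [0.6200000047683716, -0.12800000607967377], [0.49300000071525574, -0.09399999678134918]]
bulb [ 0.54103887 -0.15436419  0.1547566 ] 0.1666272940160613
dark px 352.44213649851633 207.74035608308606 [ 0.51732327 -0.23791337  0.07564785]
wheel high [ 0.51562357 -0.24550858  0.10057337] 0.11654447343002991 506
```

View pics/crop0.png

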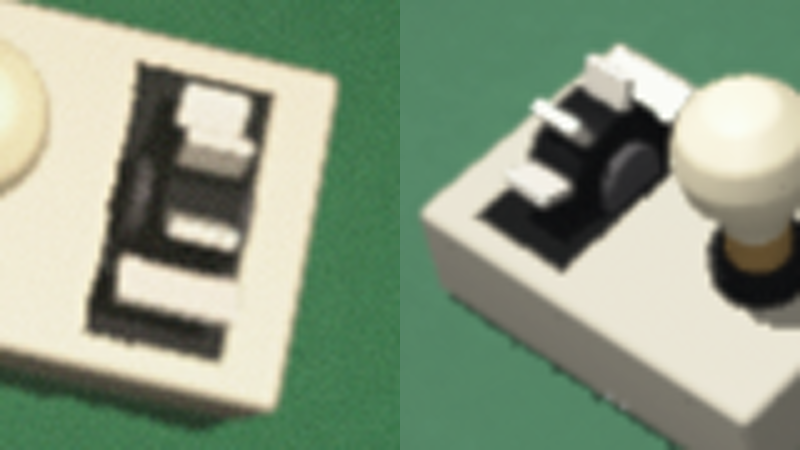

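The index ridge is the wide one on the near side, at crop (180,285), roughly -85°. The other ridges sit near -40°, +5° and +50°. The box yaw is about -15°, and the tool is already nearly aligned with it. I'll start travelling there and refine the wheel angle from the saved pictures.

```bash
python3 -m jog '[{"rotation":[0,0,0],"linear":[-298,-111,0],"grip":0},{"rotation":[0,0,0],"linear":[-298,-111,0],"grip":0},{"rotation":[0,0,0],"linear":[-298,-111,0],"grip":0},{"rotation":[0,0,0],"linear":[-298,-111,0],"grip":0},{"rotation":[0,0,0],"linear":[-298,-111,0],"grip":0},{"rotation":[0,0,0],"linear":[-298,-111,0],"grip":0},{"rotation":[0,0,0],"linear":[-298,-111,0],"grip":0},{"rotation":[0,0,0],"linear":[-330,-200,0],"grip":0},{"rotation":[0,0,0],"linear":[-400,-300,0],"grip":0},{"rotation":[0,0,0],"linear":[-400,-300,0],"grip":0},{"rotation":[0,0,0],"linear":[-400,-300,0],"grip":0},{"rotation":[0,0,0],"linear":[-400,-300,0],"grip":0}]'
python3 - <<'E'
from h import *
m=dict(np.load('top0.npz'));P=cloud(m,m['d'])
z=P[...,2]
msk=((z>0.052)&(z<0.068)); msk[:,:260]=0;msk[:150]=0;msk[260:]=0;msk[:,400:]=0
hsv=cv2.cvtColor(m['p'],cv2.COLOR_BGR2HSV);msk&=hsv[...,2]>150
cn=max(cv2.findContours(msk.astype(np.uint8),0,2)[0],key=cv2.contourArea)
W=onz(m,cn.reshape(-1,2),.06)[:,:2].astype(np.float32);r=cv2.minAreaRect(W);c=np.array(r[0]);print(r)
yaw=np.radians(-15);
B=cv2.boxPoints(r);e=max([B[1]-B[0],B[2]-B[1]],key=np.linalg.norm);e=e/np.linalg.norm(e)*np.sign(e[1]);print('y axis',e,np.degrees(np.arctan2(-e[0],e[1])))
ex=np.array([e[1],-e[0]])
print('bulb',P[(z>.125)&(np.arange(512)>260)&(np.arange(512)<340)&(np.arange(384)[:,None]>150)&(np.arange(384)[:,None]<240)].mean(0))
A=np.r_[c-.045*e,.07]
# wheel points in box frame, near middle of axle
Q=P[165:255,335:400].reshape(-1,3)-A;wx=Q[:,:2]@ex;wy=Q[:,:2]@e;wz=Q[:,2];print('white/high y mid',np.median(wy[wz>.035]))
k=(abs(wy)<.013)&(np.hypot(wx,wz)>.034)&(wz>-.005)&(abs(wx)<.05)
ang=np.degrees(np.arctan2(wx,wz))[k];print(np.histogram(ang,np.arange(-100,101,5)))
for n in('top','scene'):
    mm=dict(np.load(n+'0.npz'))
    for th in(-95,-85,-75,-65):
        t=np.radians(th+np.arange(4)*45);X=A+.045*np.c_[np.sin(t)[:,None]*np.r_[ex,0]+np.cos(t)[:,None]*np.array([0,0,1])]
        u=pix(mm,X);o=(320,165) if n=='top' else(135,160);print(n,th,((u-o)*5).round().tolist())
print('A',A)
E
```

```text
t: 1.1
tool_pos: [0.4617, 0.2348, 0.2385]
eef_rot: [-0.0, 0.129, 0.992, -0.0]
force: [0.6, 0.9, -0.5]
opening: 0.0106
finger_force: 0.0
((0.5322286486625671, -0.20356599986553192), (0.1882471740245819, 0.12871704995632172), 74.92147064208984)
y axis [0.26014292 0.9655701 ] -15.078542
bulb [ 0.53816075 -0.15219892  0.17056591]
white/high y mid 0.0010326287297411322
(array([ 2,  0,  0,  0,  0,  1, 12, 69, 25,  0,  0,  0,  0,  0,  0, 32, 35,
        0,  0,  0,  0,  0,  0, 34, 39, 12,  0,  0,  0,  0,  0,  6, 51, 34,
        1,  0,  0,  0,  0,  1]), array([-100,  -95,  -90,  -85,  -80,  -75,  -70,  -65,  -60,  -55,  -50,
        -45,  -40,  -35,  -30,  -25,  -20,  -15,  -10,   -5,    0,    5,
         10,   15,   20,   25,   30,   35,   40,   45,   50,   55,   60,
         65,   70,   75,   80,   85,   90,   95,  100]))
top -95 [[156.0, 326.0], [181.0, 289.0], [208.0, 198.0], [220.0, 113.0]]
top -85 [[161.0, 324.0], [188.0, 271.0], [213.0, 177.0], [219.0, 101.0]]
top -75 [[166.0, 318.0], [194.0, 252.0], [216.0, 156.0], [217.0, 93.0]]
top -65 [[172.0, 309.0], [200.0, 231.0], [218.0, 137.0], [215.0, 88.0]]
scene -95 [[268.0, 94.0], [244.0, 56.0], [190.0, 72.0], [139.0, 134.0]]
scene -85 [[266.0, 82.0], [234.0, 55.0], [177.0, 83.0], [132.0, 151.0]]
scene -75 [[262.0, 72.0], [222.0, 56.0], [165.0, 96.0], [127.0, 168.0]]
scene -65 [[256.0, 64.0], [210.0, 60.0], [154.0, 110.0], [124.0, 184.0]]
A [ 0.52052222 -0.24701666  0.07      ]
```

The wheel angle is clear now: the ridges are at -64°, -20°, +25° and +68°, so the index is at about -64°. The axle is at (0.5205, -0.247) and the yaw is -15°. I'll hover behind the -20° ridge, tilted 7° so the gripper body clears the bulb.

```bash
python3 -m jog '[{"rotation":[0,0,0],"linear":[-149,-450,0],"grip":0},{"rotation":[0,0,0],"linear":[-149,-450,0],"grip":0},{"rotation":[0,0,0],"linear":[-149,-450,0],"grip":0},{"rotation":[0,0,0],"linear":[-149,-450,0],"grip":0},{"rotation":[0,0,0],"linear":[-149,-450,0],"grip":0},{"rotation":[0,0,0],"linear":[-149,-450,0],"grip":0},{"rotation":[0,0,0],"linear":[-149,-450,0],"grip":0},{"rotation":[0,0,0],"linear":[-149,-450,0],"grip":0},{"rotation":[0,0,0],"linear":[-149,-450,0],"grip":0},{"rotation":[0,0,0],"linear":[-149,-450,0],"grip":0},{"rotation":[0,0,0],"linear":[-149,-450,0],"grip":0},{"rotation":[0,0,0],"linear":[-149,-450,0],"grip":0},{"rotation":[0,0,0],"linear":[-149,-450,0],"grip":0},{"rotation":[-7,0,0],"linear":[-149,-450,0],"grip":0},{"rotation":[-7,0,0],"linear":[-149,-450,0],"grip":0},{"rotation":[-7,0,0],"linear":[-149,-450,0],"grip":0},{"rotation":[-7,0,0],"linear":[-149,-450,0],"grip":0}]'
cat >> h.py <<'E'
A=np.array([.5205,-.247,.07]);ey=np.array([.26,.9656,0]);ex=np.array([.9656,-.26,0])
def rel(p):
    q=np.array(p)-A;return (1000*np.array([q@ex,q@ey,q[2]])).round(1)
def toolshift(s,tgt):  # tgt box frame mm relative to axle -> tool shift mm
    from scipy.spatial.transform import Rotation as R
    q=s['eef_rot'];r=R.from_quat([q[1],q[2],q[3],q[0]])
    t=np.array(tgt)/1000;X=A+t[0]*ex+t[1]*ey+[0,0,t[2]]
    return (1000*r.inv().apply(X-s['tool_pos'])).round(1)
E
python3 - <<'E'
from h import *
from workcell import read_state,eyes
s=read_state();print(s['t'],rel(s['tool_pos']),s['eef_rot'],s['opening'])
for t in([-32,0,60],[-32,0,36],[6,0,36],[6,0,90]):print(t,toolshift(s,t))
p,d=eyes.snapshot('wrist');cv2.imwrite('pics/w1.png',p)
E
```

```text
t: 2.52
tool_pos: [0.4901, -0.2343, 0.2386]
eef_rot: [0.007, 0.128, 0.99, 0.06]
force: [0.7, -0.3, 0.0]
opening: 0.0008
finger_force: 0.0
2.5167 [-32.6   4.3 168.6] [0.00748392 0.12825949 0.98986663 0.06047773] 0.0007764639453920409
[-32, 0, 60] [ -0.7 -17.5 107.3]
[-32, 0, 36] [ -0.7 -20.4 131.1]
[6, 0, 36] [-38.7 -20.6 131.1]
[6, 0, 90] [-38.6 -14.1  77.5]
```

View pics/w1.png

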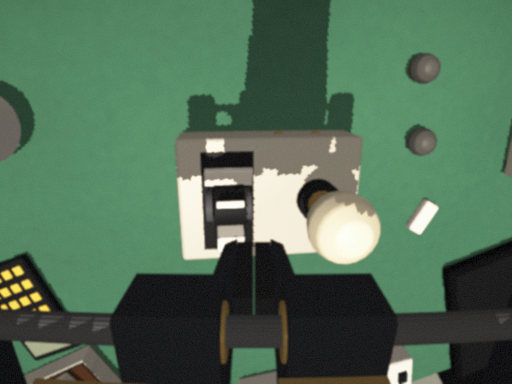

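The wrist view shows the tool (tips at 253,245) over the lamp box, wheel at (230,205) and bulb at (343,228), with no obstruction. Descending now.

```bash
python3 -m jog '[{"rotation":[0,0,0],"linear":[-1,-17,107],"grip":0},{"rotation":[0,0,0],"linear":[-1,-17,107],"grip":0},{"rotation":[0,0,0],"linear":[-1,-17,107],"grip":0},{"rotation":[0,0,0],"linear":[-1,-20,120],"grip":0},{"rotation":[0,0,0],"linear":[-1,-20,131],"grip":0},{"rotation":[0,0,0],"linear":[-1,-20,131],"grip":0},{"rotation":[0,0,0],"linear":[-1,-20,131],"grip":0},{"rotation":[0,0,0],"linear":[-1,-20,131],"grip":0}]'
python3 - <<'E'
from h import *
from workcell import read_state
s=read_state();print(s['t'],rel(s['tool_pos']),s['force'])
for t in([-32,0,36],[6,0,36],[6,0,90]):print(t,toolshift(s,t))
E
```

```text
t: 3.23
tool_pos: [0.4912, -0.2396, 0.1074]
eef_rot: [0.009, 0.128, 0.99, 0.06]
force: [0.8, 0.5, -0.2]
opening: 0.0005
finger_force: 0.0
3.2333 [-30.2  -0.4  37.4] [ 0.83947983  0.49021323 -0.19923201]
[-32, 0, 36] [1.8 0.3 1.4]
[6, 0, 36] [-36.2   0.1   1.5]
[6, 0, 90] [-36.3   6.7 -52.1]
```

Free of contact. Now stroke 1: push to x = +6 mm, then lift.

```bash
python3 -m jog '[{"rotation":[0,0,0],"linear":[-4,0,2],"grip":0},{"rotation":[0,0,0],"linear":[-8,0,2],"grip":0},{"rotation":[0,0,0],"linear":[-12,0,2],"grip":0},{"rotation":[0,0,0],"linear":[-16,0,2],"grip":0},{"rotation":[0,0,0],"linear":[-20,0,2],"grip":0},{"rotation":[0,0,0],"linear":[-24,0,2],"grip":0},{"rotation":[0,0,0],"linear":[-28,0,2],"grip":0},{"rotation":[0,0,0],"linear":[-32,0,2],"grip":0},{"rotation":[0,0,0],"linear":[-36,0,2],"grip":0},{"rotation":[0,0,0],"linear":[-36,0,2],"grip":0},{"rotation":[0,0,0],"linear":[-36,0,2],"grip":0}]'
python3 - <<'E'
from h import *
from workcell import read_state,eyes
s=read_state();print(s['t'],rel(s['tool_pos']),s['force'])
for t in([6,0,36],[6,0,70],[-40,0,70]):print(t,toolshift(s,t))
for n in('top','scene'):
    p,d=eyes.snapshot(n);m=eyes.camera_model(n);m={k:np.array(v) for k,v in m.items()}
    P=cloud(m,d);Q=P-A;wx=Q@ex;wy=Q@ey;wz=Q[...,2];r=np.hypot(wx,wz)
    k=(d>0)&(r>.034)&(r<.048)&(abs(wy)<.021)&(wz>-.005)&(p.min(2)>110)
    print(n,np.histogram(np.degrees(np.arctan2(wx,wz))[k],np.arange(-100,101,5))[0])
E
```

```text
t: 4.15
tool_pos: [0.5254, -0.2494, 0.1041]
eef_rot: [0.008, 0.129, 0.99, 0.061]
force: [-2.3, 0.6, -0.5]
opening: 0.0005
finger_force: 0.7
4.15 [ 5.4 -1.  34.1] [-2.2700998   0.56339406 -0.52950133]
[6, 0, 36] [-0.6  1.3 -1.8]
[6, 0, 70] [ -0.6   5.4 -35.5]
[-40, 0, 70] [ 45.4   5.6 -35.5]
top [ 2  1  0  0  0  0  2  8 28  6  0  0  0  0  0  0  9  4  0  0  0  0  0  0
  0  1  0  0  0  0  0  0  2 15  9  1  0  0  0  0]
scene [ 0  0  0  0  0  0  0  0  1  0  0  0  0  0  0  0  0  0  2  0  0  0  0  0
  0  5 20  1  0  0  0  0  0  5 46  7  1  0  0  0]
```

Contact of about 2.3 N as expected. Next I lift off, move back and look.

```bash
python3 -m jog '[{"rotation":[0,0,0],"linear":[0,2,-20],"grip":0},{"rotation":[0,0,0],"linear":[0,5,-40],"grip":0},{"rotation":[0,0,0],"linear":[30,6,-50],"grip":0},{"rotation":[0,0,0],"linear":[60,6,-50],"grip":0},{"rotation":[0,0,0],"linear":[90,6,-50],"grip":0},{"rotation":[0,0,0],"linear":[90,6,-50],"grip":0},{"rotation":[0,0,0],"linear":[90,6,-50],"grip":0}]'
cat > look.py <<'E'
import sys
from h import *
from workcell import read_state,eyes
s=read_state();print(s['t'],rel(s['tool_pos']),s['force'])
ims=[]
for n in('top','scene'):
    p,d=eyes.snapshot(n);m=eyes.camera_model(n);m={k:np.array(v) for k,v in m.items()}
    P=cloud(m,d);Q=P-A;wx=Q@ex;wy=Q@ey;wz=Q[...,2];r=np.hypot(wx,wz)
    for lab,yl in(('mid',abs(wy)<.012),('outer',(abs(wy)>.0155)&(abs(wy)<.022))):
        k=(d>0)&(r>.034)&(r<.048)&yl&(wz>-.005)&(p.min(2)>110)
        print(n,lab,np.histogram(np.degrees(np.arctan2(wx,wz))[k],np.arange(-100,101,5))[0])
    o=(320,165) if n=='top' else(135,160);ims.append(cv2.resize(p[o[1]:o[1]+90,o[0]:o[0]+80],None,fx=5,fy=5,interpolation=2))
cv2.imwrite(f'pics/{sys.argv[1]}.png',np.hstack(ims))
for a in eval(sys.argv[2]):print(a,toolshift(s,a))
E
python3 look.py l2 '[[-42,0,70],[-42,0,36],[-12,0,36]]'
```

```text
t: 4.83
tool_pos: [0.4378, -0.2266, 0.1553]
eef_rot: [0.009, 0.129, 0.99, 0.06]
force: [0.2, -0.2, -0.2]
opening: 0.0003
finger_force: 0.0
4.8333 [-85.2  -1.8  85.3] [ 0.19113919 -0.18969432 -0.18520919]
top mid [ 0  0  0  0  0  0  0  0 31  8  0  0  0  0  0  3 30 22  0  0  0  0  0  0
 47 36  5  0  0  0  0  0  4 63 20  2  0  0  0  0]
top outer [ 0  0  0  0  0  0  0  0  0  0  0  0  0  0  0  1 17 10  0  0  0  0  0  0
  0  0  0  0  0  0  0  0  0  0  0  0  0  0  0  0]
scene mid [ 0  0  0  0  0  0  0  2 24 11  0  0  0  0  0  0  4 24 22  0  0  0  0  0
  0  6 20  2  0  0  0  0  0  6 39  5  1  0  0  0]
scene outer [ 0  0  0  0  0  0  0  0  0  0  0  0  0  0  0  0  2 11 11  1  0  0  0  0
  0  0  0  0  0  0  0  0  0  0  0  0  0  0  0  0]
[-42, 0, 70] [-43.2  -0.2  15.5]
[-42, 0, 36] [-43.1  -4.3  49.2]
[-12, 0, 36] [-73.1  -4.4  49.3]
```

View pics/l2.png

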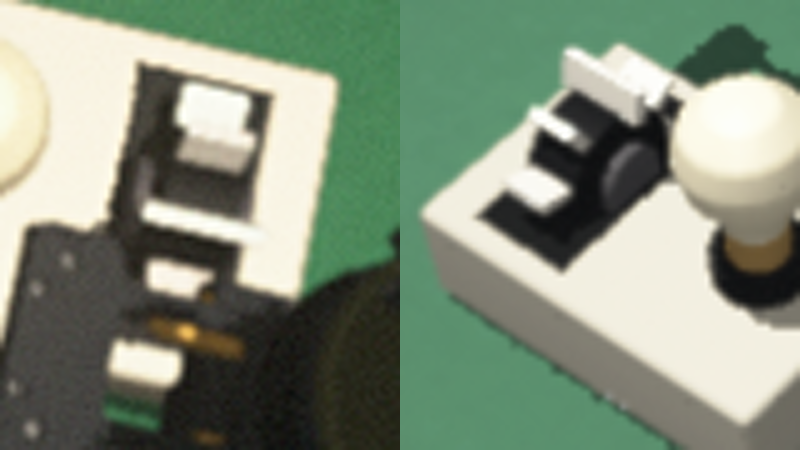

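The index (wide) ridge now stands at about -16°, at (200,220) in the left crop and (605,85) in the right. Stroke 2 goes behind it and pushes to x ≈ -13 mm.

```bash
python3 -m jog '[{"rotation":[0,0,0],"linear":[-40,0,15],"grip":0},{"rotation":[0,0,0],"linear":[-43,0,15],"grip":0},{"rotation":[0,0,0],"linear":[-43,-3,48],"grip":0},{"rotation":[0,0,0],"linear":[-43,-3,48],"grip":0},{"rotation":[0,0,0],"linear":[-48,-3,48],"grip":0},{"rotation":[0,0,0],"linear":[-53,-3,48],"grip":0},{"rotation":[0,0,0],"linear":[-58,-3,48],"grip":0},{"rotation":[0,0,0],"linear":[-62,-3,48],"grip":0},{"rotation":[0,0,0],"linear":[-66,-3,48],"grip":0},{"rotation":[0,0,0],"linear":[-69,-3,48],"grip":0},{"rotation":[0,0,0],"linear":[-72,-3,48],"grip":0},{"rotation":[0,0,0],"linear":[-72,-3,48],"grip":0},{"rotation":[0,0,0],"linear":[-72,-3,48],"grip":0}]'
python3 look.py l3 '[[-13,0,36],[-25,0,36],[-90,0,90]]'
```

```text
t: 6.02
tool_pos: [0.5089, -0.2423, 0.1067]
eef_rot: [0.009, 0.129, 0.99, 0.06]
force: [-0.6, -0.1, -0.1]
opening: 0.0004
finger_force: 0.2
6.0167 [-12.4   1.6  36.7] [-0.60632868 -0.05023865 -0.06359854]
top mid [ 0  0 19 37  5  0  0  0  0  0  0  0  0  0  0  0  0  0  0  0  0  0  0  0
  0  0  0  0  0  0  0  0  0  0  0  0  0  0  0  0]
top outer [0 0 0 0 0 0 0 0 0 0 0 0 0 0 0 0 0 0 0 4 5 0 0 0 0 0 0 0 0 0 0 0 0 0 0 0 0
 0 0 0]
scene mid [ 1  3 14  5  0  0  0  0  0  0  1  3  4  2  0  0  0  0  0  1 12 27  2  0
  0  0  0  0 11 18  7  0  0  0  0  0  8 40 11  0]
scene outer [ 0  0  0  0  0  0  0  0  0  0  0  0  0  0  0  0  0  0  0  0  9 12  4  0
  0  0  0  0  0  0  0  0  0  0  0  0  0  0  0  0]
[-13, 0, 36] [ 0.6 -1.6  0.5]
[-25, 0, 36] [12.6 -1.6  0.5]
[-90, 0, 90] [ 77.5   5.2 -53.2]
```

Index at about 0 to 4°. Backing off, lifting clear and verifying.

```bash
python3 -m jog '[{"rotation":[0,0,0],"linear":[8,0,0],"grip":0},{"rotation":[0,0,0],"linear":[16,0,-2],"grip":0},{"rotation":[0,0,0],"linear":[40,5,-35],"grip":0},{"rotation":[0,0,0],"linear":[75,5,-65],"grip":0},{"rotation":[0,0,0],"linear":[100,5,-95],"grip":0},{"rotation":[0,0,0],"linear":[110,5,-100],"grip":0},{"rotation":[0,0,0],"linear":[110,5,-100],"grip":0},{"rotation":[0,0,0],"linear":[110,5,-100],"grip":0},{"rotation":[0,0,0],"linear":[110,5,-100],"grip":0}]'
python3 look.py l4 '[]'
```

```text
t: 6.87
tool_pos: [0.4009, -0.2208, 0.2058]
eef_rot: [0.008, 0.129, 0.99, 0.061]
force: [0.6, -0.4, 0.0]
opening: 0.0006
finger_force: 0.0
6.8667 [-122.3   -5.8  135.8] [ 0.57998828 -0.37631234  0.04456694]
top mid [ 0  1 42 40  3  0  0  0  0  0 14 42 28  0  0  0  0  0  0 34 22  0  1  0
  0  0  0 38 49 12  0  0  0  0  0  0 17 23  1  1]
top outer [ 0  0  0  0  0  0  0  0  0  0  0  0  0  0  0  0  0  0  0 18 11  0  0  0
  0  0  0  0  0  0  0  0  0  0  0  0  0  0  0  0]
scene mid [ 1  1 12  5  0  0  0  0  0  0  0 14 25  3  0  0  0  0  0  0 13 30  5  0
  0  0  0  0 11 19  9  0  0  0  0  0  7 39 14  0]
scene outer [ 0  0  0  0  0  0  0  0  0  0  0  0  0  0  0  0  0  0  0  0  8 14  2  0
  0  0  0  0  0  0  0  0  0  0  0  0  0  0  0  0]
```

View pics/l4.png

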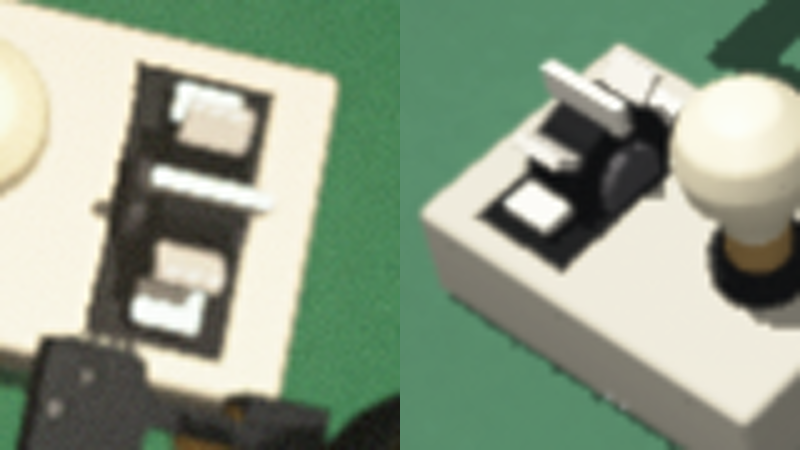

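The wide ridge (left crop 212,188; right crop 588,97) is upright to within a few degrees, and the gripper is clear.

```bash
python3 -c "from workcell import job;print(job.job_done())"
```

```text
the job is handed in; nothing more can be done
None
```

The lamp wheel's index ridge stands upright, a few degrees from vertical at most, the other wheel was not touched, and I handed the job in at about 7 s on the robot clock; the judge gave no verdict.

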